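# Feed a specimen rack past the spring stop gate of a loading chute

### The job

A blue rack of impact-test bars waits in the loading chute in front of its spring-loaded red stop gate. Press the long rubber treadle beside the chute with one fingertip so that the gate sinks below the chute floor, and while holding it down push the rack with the other fingertip along the chute, right past the gate and up against the end stop. Only when the whole rack has passed let the treadle go, so that the gate springs up behind it; do not lift or tip the rack and leave the things around alone.

Things in the scene. Friction and masses are not known exactly. Their poses are not given: they have to be found in the camera images.
- chute: Fixed loading chute, 330 x 262 mm, placed and turned differently each time. Origin at table level under the channel's centre line; x = the way the rack must travel, y = left of that way, z up. Channel floor 52 mm above the table, 68 mm wide between low rails (at y = +-34..40 mm, tops 60 mm above the table), open entry end at x = -175 mm. The gate's slot crosses it at x = 12..28 mm.
- end_stop (a point): Middle of the end stop's contact face (two rubber buffers on a grey plate) at chute x = 128 mm, 73 mm above the table; the plate's top is at 90 mm.
- gate (a joint): Gate and treadle are one part, hinged along the chute's x at y = 185 mm, 72 mm above the table. 0 = gate up; grows as the treadle is pressed, to a rigid stop at 0.16 rad. The gate is below the floor from 0.06 rad on; 0.08 to 0.15 is good to hold. A spring lifts it when let go: about 2.5 N on the treadle's middle to start it, 5 N at the bottom. The dark bearing blocks on the hinge line are 83 mm high.
- tread_mid (a point): Middle of the top face (chute x = -58, y = 89 mm) of the black ribbed rubber treadle, which sits on a grey plate and moves with the gate. The rubber covers chute x = -172..56 mm, y = 54..124 mm; its top is flat, 76 mm above the table when the gate is up. At y = 88 mm it sinks about 1 mm per 0.01 rad (6 mm: gate just flush; 15.5 mm: bottom).
- blade_top (a point): Middle of the red gate blade's top edge, moves with it. The blade is 8 mm thick (chute x = 16..24 mm), spans y = -10..40 mm of the channel and stands 9 mm above the floor when up.
- rack: Loose blue rack with five black and white bars fixed in it, 92 mm long (x), 64 wide (y), 40 high, about 0.3 kg. Origin at the centre of its underside, axes along the chute's. It stands in the channel before the gate, 2 mm free on either side. Against the end stop its origin is at chute x = 82 mm and its rear face 12 mm past the gate blade.
- rack_rear (a point): Centre of the rack's flat rear face, the one to push on (64 mm wide, 37 mm high), 20 mm above the channel floor.
- weight_d: Bystander: grey turned weight, 54 mm across, 56 mm high, loose; origin under its centre.
- weight_c: Bystander: small grey turned weight, 36 mm across, 34 mm high, loose; origin under its centre.
- timer: Bystander: white bench timer 62 x 62 x 19 mm, loose; origin under its centre.
- spanner: Bystander: steel spanner 206 mm long (its y), 32 mm wide, 6 mm thick, loose; origin under its centre.
- die_set_top (a point): Obstacle to keep clear of: middle of the top of the fixed white die set (four plates on posts, about 205 x 205 mm, 234 mm high) that stands right of the chute; always in the same place.
Not all that is in view belongs to the job. Of the things that look like the rack, the larger one is meant.

How it is judged (in metres and radians):
On the way, in this order (a step that is already met when the one before it is completed fails the run):
1. the gate is pressed below the floor while the rack is still in front of it (value of joint gate above 0.058 rad and x of rack in the frame of chute below -0.027 m), for 0.1 s.
2. the treadle is held down and the rack pushed by the fingers while the rack is over the gate (value of joint gate above 0.05 rad and contact force between the fingers and chute above 0.3 N and contact force between the fingers and rack above 0.05 N and x of rack in the frame of chute between -0.015 and 0.065 m), for 0.1 s.
3. the rack is up against the end stop (x of rack in the frame of chute above 0.077 m), for 0.1 s.
At the end, for the whole second after the job is handed in: The rack stands flat and at rest in the channel within 5 mm of the end stop, past the gate, and the gate has sprung fully up behind it (within 0.01 rad) (x of rack in the frame of chute above 0.077 m and z of rack in the frame of chute below 0.055 m and angle between rack's own z axis and vertical below 0.05 rad and linear speed of rack below 0.01 m/s and value of joint gate below 0.01 rad); the robot touches nothing.
It fails at once if the gate is let up under the passing rack (x of rack in the frame of chute between -0.024 and 0.064 m and value of joint gate below 0.045 rad).
It fails at once if the rack is lifted more than 7 mm off the channel floor or tipped (z of rack in the frame of chute above 0.059 m or angle between rack's own z axis and vertical above 0.2 rad).
It fails at once if a bystander is moved more than 15 mm (distance of any of weight_d, weight_c, timer, spanner from where it was at the start of the episode above 0.015 m).
It also fails if it takes over 38 s, if anything falls off the work surface, if the arm or the gripper's body presses on something with over 40 N, if the wrist force passes 120 N, or if a joint passes its speed limit or range.

### The arm

A 6-joint arm with a two-finger parallel gripper is mounted at the origin on a cart in front of the work surface, level with it; the furniture and walls round the work are solid. World frame = base frame: x ahead of the robot, y to its left, z up, the work surface at z = 0. Lengths are in mm, angles in rad, forces in N, time in s.
With the tool pointing down it reaches from about 275 to 750 mm from the base axis. Payload 10.2 kg.
Tool frame: the origin (TCP) lies at the very end of the fingers, on their centre line; the grasp point (between the pads) lies ctrl.grip_depth behind it (ctrl.grip_depth is the distance from the TCP to the grasp point, in mm); z points along the fingers, y is the direction in which the jaws open and shut (so a half turn about z gives the same grasp; the last joint's range is limited). The gripper opens to 85 mm and grips with 20 to 120 N. Pads are 22 mm wide; open, the fingers measure 114 mm over their backs; the gripper's body (76 mm by 85 mm) begins 54 mm behind the grasp point. The pads swing forward as they close: fully open they stand 13 mm farther back than shut.
Start: joints at [-1.403, 0.313, 1.498, -0, 1.331, -0.223], TCP at [199.975, -485.429, 231.294] pointing down, gripper open.
Joint ranges: [-2.94, 2.94], [-0.97, 2.17], [0.19, 2.56], [-1.23, 4.37], [0.02, 3.11], [-2.88, 2.88]. Speed limits (rad/s): [2.39, 2.39, 3.01, 3.14, 3.14, 3.14].

### API

Orientations are given as a unit quaternion [w, x, y, z].
In Python, from rig import telemetry, eyes, ctrl, nets gives the robot as it stands. The module is installed in compiled form; this text tells all that it offers.
- The arm moves only by the tool drive_tool, never from a script. Its argument "series" is text: rows parted by semicolons, each of 7 numbers parted by spaces: the shift along the tool's x, y, z normalised to -1 to 1, where 1 is 0.12 m, then the turn, a rotation vector about the tool's x, y, z normalised to -1 to 1, where 1 is 0.5 rad, then the opening, from 0 (shut) to 1 (fully open). In form: tx ty tz wx wy wz hand; .... A call has 1 to 20 rows; each row is the pose to reach, as a shift and turn from the pose measured when the call began, along the tool's axes at that moment; what a row does not reach only later rows make up. A row lasts 1/10 s, in which the tool goes at most 50 mm and 8.59 degrees, less where a joint would pass 70% of its speed; a pose out of reach is approached as far as the arm can. A call with a number of a shift or a turn outside -1 to 1 is refused whole. A call with a gripper value outside its range is refused whole. The fingers move at their own pace and stop on an object; "newtons" is the grip in N (left out, the last holds). Time passes only in rows, so rows that repeat a pose let the fingers close. It gives the time, the measured TCP pose, the force and the opening at its end, in the units of the state.
- telemetry.sense(): the state, without advancing time (a new reading comes with each control period).
- eyes.capture(name): name is "scene" or "side" or "wrist"; returns a dict with "frame" (384x512x3 uint8, red, green, blue), "fx", "fy", "cx", "cy" (pixels), "D" ([k1, k2, p1, p2, k3] as OpenCV has them; the pictures are not rectified), "view" (4x4, takes a point from world to camera coordinates). Camera axes: x right, y up, looking along -z (the intrinsics and any distortion apply to the point x, -y, -z); pixel columns grow to the right and rows downward; lengths in mm; the calibration is good to about 2 mm. A picture is of the moment at which its call begins. There is no depth.
- ctrl.finish_job(): hands the job in, once; it reports no verdict.
Trained networks look in a picture, given as the dict that the camera call returned (one of the last four; its "shot" number tells which), for a name from the list of things; names that differ only in an ending like _2 or _b are one class to them, and where a whole thing is asked for, a point or a joint stands for the part that bears it (a point fixed in the world has none). Each returns a list of dicts, best first, with "confidence" (0 to 1); they miss things now and then, are a little off and sometimes report something else, mostly with a low value. They report only what shows in the picture. A call takes as long as a camera call. They do not tell look-alikes from the thing itself.
- nets.spot_in(name, picture): "rect" ([left, top, right, bottom] in pixels, round what is visible of it).
The state is a dict: "time_s": time; "joints": joint angles; "dq": joint speeds; "tau": joint torques, N m; "eef_pos": TCP position; "ee_rot": TCP orientation; "force": force on the tool from outside, world axes, zero at the start; "wrist_torque": the same for the moment, N m; "grip_width": opening from 0.0 (shut) to 1.0 (fully open).
Only numpy, scipy, OpenCV 4.12 (cv2) and the standard library are available. Lean on these libraries where they do the work, as an engineer would, in place of code of your own. Each camera call takes 0.05 s, during which the arm holds its last target. There are 200 camera calls.

## Working session

There is one attempt and no reset: what is moved stays moved. The work goes in short steps, Python scripts to look and compute and a tool call to move; the robot and the scene stay as the last step left them, time stands still between calls to the robot, and variables do not carry over. Pictures are saved under pics/ and viewed, about 8 in all and at most 12, crops included, and the job is handed in when it is done.

Besides the shell and the picture viewer there is one more tool, called after "Request:" by a JSON object that holds its "op" and its "data", one argument or row to a line. drive_tool: Moves the arm, as the interface text tells. Scaled input: -1 to 1 covers 0.12 m each way for a shift and 0.5 rad each way for a turn. Its arguments: {"type":"object","properties":{"series":{"type":"string"},"newtons":{"type":"number"}},"required":["series"]}

```bash
mkdir -p pics; python3 - <<'E'
from rig import telemetry, eyes, ctrl, nets
import cv2
s=telemetry.sense();print(s['time_s'],s['eef_pos'],s['ee_rot'],s['force'],s['grip_width'],ctrl.grip_depth)
import numpy as np
for n in ['scene','side']:
    p=eyes.capture(n);cv2.imwrite(f'pics/{n}1.png',cv2.resize(p['frame'][:,:,::-1],(800,600)))
    np.savez(f'{n}1.npz',frame=p['frame'],K=[p['fx'],p['fy'],p['cx'],p['cy']],D=p['D'],view=p['view'])
    print(n,p['fx'],p['fy'],p['cx'],p['cy'],p['D'],np.round(p['view'],3).tolist())
    for o in ['chute','rack','gate','tread_mid','rack_rear','weight_d','weight_c','timer','spanner']:
        print(o,[(np.round(r['rect']).tolist(),round(r['confidence'],2)) for r in nets.spot_in(o,p)][:3])
E
```

```text
0.0 [ 199.94073692 -485.15982913  230.7454445 ] [-6.36139587e-04  9.80971259e-01  1.94151960e-01  2.45416081e-05] [-0.8368987   0.1245016   0.32706557] 1.0011982026713315 18.700000000000003
scene 415.39801753465895 415.39801753465895 256.06127593440965 189.73553288239563 [-0.07752108  0.          0.          0.          0.        ] [[0.745, -0.668, 0.003, -372.601], [0.402, 0.452, 0.797, -428.589], [-0.533, -0.592, 0.605, -1168.845], [0.0, 0.0, 0.0, 1.0]]
chute [([224.0, 172.0, 266.0, 214.0], 0.9)]
rack [([326.0, 206.0, 333.0, 217.0], 0.39)]
gate []
tread_mid []
rack_rear [([324.0, 208.0, 337.0, 218.0], 0.51)]
weight_d []
weight_c []
timer []
spanner [([224.0, 174.0, 265.0, 212.0], 0.65)]
side 479.25145833054813 479.25145833054813 251.4118416747844 186.25470763990054 [-0.08347158  0.          0.          0.          0.        ] [[0.959, -0.285, 0.009, -553.124], [0.15, 0.533, 0.833, -260.28], [-0.242, -0.797, 0.553, -1308.852], [0.0, 0.0, 0.0, 1.0]]
chute [([175.0, 158.0, 274.0, 218.0], 0.57)]
rack [([185.0, 175.0, 216.0, 197.0], 0.81), ([329.0, 219.0, 354.0, 234.0], 0.64)]
gate [([175.0, 156.0, 248.0, 195.0], 0.76)]
tread_mid [([176.0, 158.0, 248.0, 196.0], 0.88)]
rack_rear [([186.0, 183.0, 221.0, 198.0], 0.92), ([324.0, 218.0, 348.0, 235.0], 0.83)]
weight_d [([203.0, 230.0, 223.0, 252.0], 0.82), ([186.0, 246.0, 200.0, 261.0], 0.59)]
weight_c [([203.0, 230.0, 223.0, 252.0], 0.82), ([186.0, 246.0, 200.0, 261.0], 0.59)]
timer [([210.0, 267.0, 232.0, 284.0], 0.94)]
spanner []
```

View pics/scene1.png

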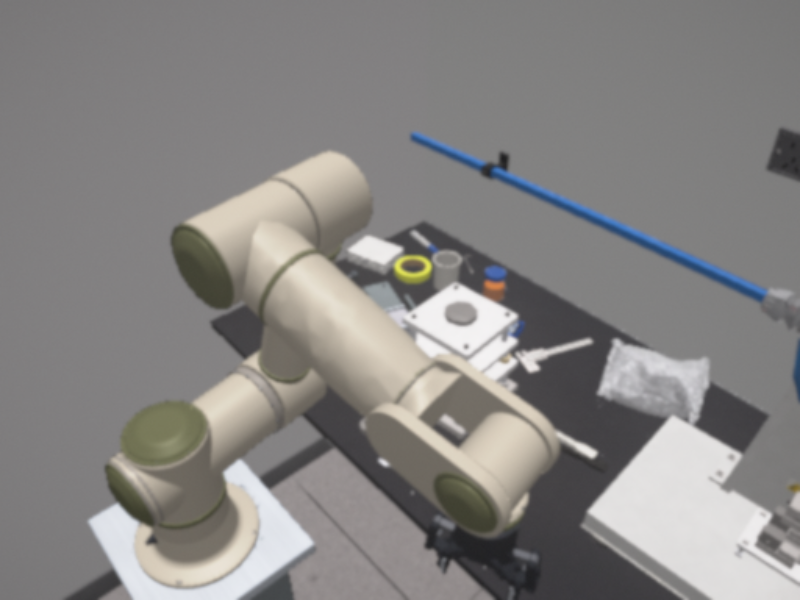

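View pics/side1.png

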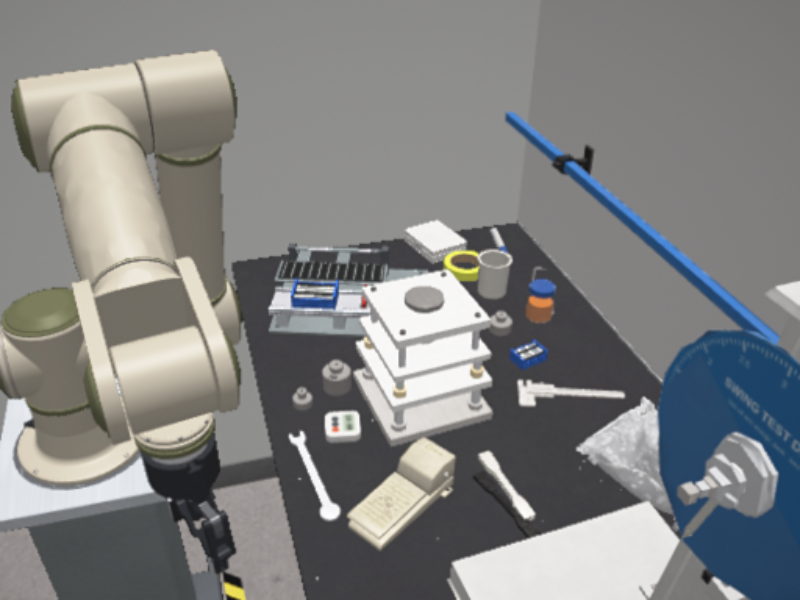

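The side view shows the chute at about (330,290) of the 800-px picture. The larger blue rack is in the channel at (315,293) and the small look-alike lies loose at (528,353). The rack in the channel fits the description, so I'll enlarge it to confirm and pick chute landmarks.

```bash
python3 - <<'E'
import numpy as np,cv2
f=np.load('side1.npz')['frame'][150:220,165:275,::-1]
cv2.imwrite('pics/crop1.png',cv2.resize(f,None,fx=7,fy=7,interpolation=cv2.INTER_CUBIC))
E
```

```text
(no output)
```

View pics/crop1.png

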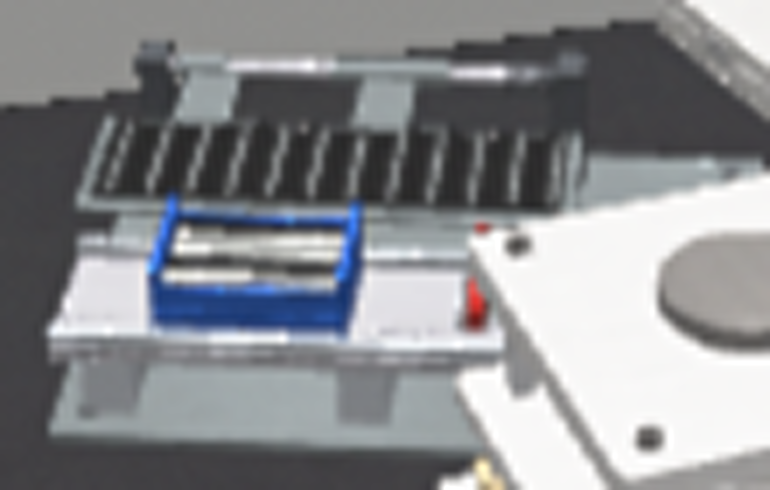

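```bash
cat > h.py <<'E'
import numpy as np,cv2
from scipy.optimize import least_squares
def proj(P,K,D,view):
    c=(np.c_[P,np.ones(len(P))]@np.asarray(view).T)[:,:3]*[1,-1,-1]
    fx,fy,cx,cy=K
    return cv2.projectPoints(c,np.zeros(3),np.zeros(3),np.array([[fx,0,cx],[0,fy,cy],[0,0,1.]]),np.array(D))[0][:,0]
def c2w(q,pose):
    q=np.asarray(q,float);x,y,a=pose;c,s=np.cos(a),np.sin(a)
    return np.c_[x+c*q[:,0]-s*q[:,1],y+s*q[:,0]+c*q[:,1],q[:,2]]
def fit(L,uv,cams,x0):  # cams: list of (K,D,view) per landmark-set
    f=lambda p:np.concatenate([(proj(c2w(l,p),*c)-u).ravel() for l,u,c in zip(L,uv,cams)])
    r=least_squares(f,x0,loss='soft_l1');return r.x,f(r.x)
E
python3 - <<'E'
from h import *
d=np.load('side1.npz');cam=(d['K'],d['D'],d['view'])
L=[(-172,124,76),(-172,54,76),(56,54,76),(56,124,76),(-175,-40,60),(-175,40,60),(20,-10,61),(20,-10,52)]
uv=np.array([(120,124),(95,195),(550,207),(563,134),(50,332),(80,238),(475,283),(475,328)],float)
uv=(uv+.5)/7-.5+[165,150]
p,r=fit([L],[uv],[cam],[350,300,0]);print(p,np.round(r.reshape(-1,2),1).tolist())
# rack rear x: rear near bottom corner, front near bottom corner
for x in range(-120,0,10):print(x,((proj(c2w([(x,-32,52)],p),*cam)[0]-[165,150]+.5)*7-.5).round())
print(c2w([(0,0,0),(-58,89,76),(-175,0,60),(20,0,60),(128,0,90)],p).round())
E
```

```text
[ 5.52595614e+02  2.04763465e+02 -3.30988096e-01] [[-1.1, -0.8], [-1.0, -0.1], [1.5, 0.2], [0.7, -0.3], [-0.1, 0.1], [-0.1, -0.1], [0.1, 3.5], [0.1, -0.7]]
-120 [171. 341.]
-110 [193. 341.]
-100 [214. 342.]
-90 [236. 343.]
-80 [257. 343.]
-70 [279. 344.]
-60 [300. 345.]
-50 [321. 345.]
-40 [343. 346.]
-30 [365. 347.]
-20 [386. 348.]
-10 [408. 348.]
[[553. 205.   0.]
 [527. 308.  76.]
 [387. 262.  60.]
 [572. 198.  60.]
 [674. 163.  90.]]
```

```bash
cat >> h.py <<'E'
def ray(uv,z,K,D,view):
    fx,fy,cx,cy=K
    n=cv2.undistortPoints(np.array([[uv]],float),np.array([[fx,0,cx],[0,fy,cy],[0,0,1.]]),np.array(D))[0,0]
    R,t=np.asarray(view)[:3,:3],np.asarray(view)[:3,3]
    o=-R.T@t;d=R.T@[n[0],-n[1],-1];return o+d*(z-o[2])/d[2]
POSE=(552.6,204.8,-.331)
E
python3 - <<'E'
from h import *
d=np.load('side1.npz');cam=(d['K'],d['D'],d['view'])
for n,u,z in [('L',(362,288),234),('far',(445,272),234),('R',(490,317),234),('near',(402,340),234),('mid',(424,298),234),('weight',(336,365),50),('wc',(302,390),30),('base near',(400,437),10),('base left',(356,383),10)]:
    print(n,ray(np.array(u)*.64,z,*cam).round())
print(c2w([(-150,45,0),(25,45,0),(-150,45-57,0),(25,45-57,0)],POSE).round())
E
```

```text
L [515. -13. 234.]
far [671.  -3. 234.]
R [ 695. -153.  234.]
near [ 538. -173.  234.]
mid [609. -71. 234.]
weight [470.  17.  50.]
wc [398. -13.  30.]
base near [ 543. -160.   10.]
base left [504.   1.  10.]
[[425. 296.   0.]
 [591. 239.   0.]
 [407. 242.   0.]
 [572. 185.   0.]]
```

Request:
{"op": "drive_tool", "data": {
  "series": "0.8 -1 0 0 0 1 1; 0.8 -1 0 0 0 1 1; 0.8 -1 0 0 0 1 1; 0.8 -1 0 0 0 1 1; 0.8 -1 0 0 0 1 1"
}}

```text
time_s: 1.5
eef_pos: [243.4, -337.1, 231.8]
ee_rot: [0.001, 0.999, -0.054, 0.0]
force: [-0.1, -0.0, -0.4]
grip_width: 1.002
```

Request:
{"op": "drive_tool", "data": {
  "series": "0.25 -1 0 0 0 0.44 1; 0.25 -1 0 0 0 0.44 1; 0.25 -1 0 0 0 0.44 1; 0.25 -1 0 0 0 0.44 1"
}}

```text
time_s: 1.9
eef_pos: [286.8, -219.6, 231.9]
ee_rot: [0.001, 0.987, -0.161, 0.0]
force: [0.8, 0.1, -0.1]
grip_width: 1.0
```

Request:
{"op": "drive_tool", "data": {
  "series": "0 -1 0 0 0 0 1; 0 -1 0 0 0 0 1; 0 -1 0 0 0 0 1; 0 -1 0 0 0 0 1"
}}

```text
time_s: 2.3
eef_pos: [325.7, -105.1, 231.9]
ee_rot: [0.001, 0.987, -0.159, 0.001]
force: [0.9, -1.2, 0.6]
grip_width: 1.003
```

Request:
{"op": "drive_tool", "data": {
  "series": "0 -1 0 0 0 0 1; 0 -1 0 0 0 0 1; 0 -1 0 0 0 0 1; 0 -1 0 0 0 0 1"
}}

```text
time_s: 2.7
eef_pos: [364.4, 9.1, 231.7]
ee_rot: [0.001, 0.988, -0.157, 0.001]
force: [0.2, 0.4, 0.4]
grip_width: 0.999
```

Request:
{"op": "drive_tool", "data": {
  "series": "-0.2 -1 0 0 0 0 1; -0.2 -1 0 0 0 0 1; -0.2 -1 0 0 0 0 1; -0.2 -1 0 0 0 0 1"
}}

```text
time_s: 3.1
eef_pos: [379.8, 130.8, 231.3]
ee_rot: [0.001, 0.988, -0.156, 0.001]
force: [0.8, 0.6, -1.1]
grip_width: 0.999
```

```bash
python3 - <<'E'
from rig import telemetry, eyes, nets
import numpy as np,cv2
for n in ['wrist','side','scene']:
    p=eyes.capture(n)
    np.savez(f'{n}2.npz',frame=p['frame'],K=[p['fx'],p['fy'],p['cx'],p['cy']],D=p['D'],view=p['view'])
    for o in ['chute','rack','tread_mid','gate']:
        print(n,o,[(np.round(r['rect']).tolist(),round(r['confidence'],2)) for r in nets.spot_in(o,p)][:3])
w=np.load('wrist2.npz');cv2.imwrite('pics/wrist2.png',cv2.resize(w['frame'][:,:,::-1],(800,600)))
E
```

```text
wrist chute [([0.0, 2.0, 205.0, 206.0], 0.84)]
wrist rack [([105.0, 79.0, 182.0, 171.0], 0.65), ([302.0, 44.0, 352.0, 94.0], 0.34)]
wrist tread_mid [([1.0, 1.0, 156.0, 208.0], 0.83)]
wrist gate [([0.0, 0.0, 156.0, 207.0], 0.83)]
side chute [([174.0, 156.0, 273.0, 217.0], 0.61)]
side rack [([184.0, 176.0, 218.0, 196.0], 0.73), ([329.0, 218.0, 351.0, 237.0], 0.53)]
side tread_mid [([177.0, 157.0, 247.0, 184.0], 0.81)]
side gate [([176.0, 157.0, 247.0, 198.0], 0.7)]
scene chute [([170.0, 174.0, 266.0, 240.0], 0.8)]
scene rack [([196.0, 203.0, 225.0, 222.0], 0.61), ([325.0, 207.0, 333.0, 217.0], 0.56)]
scene tread_mid [([178.0, 180.0, 240.0, 212.0], 0.7)]
scene gate [([174.0, 180.0, 239.0, 212.0], 0.73)]
```

View pics/wrist2.png

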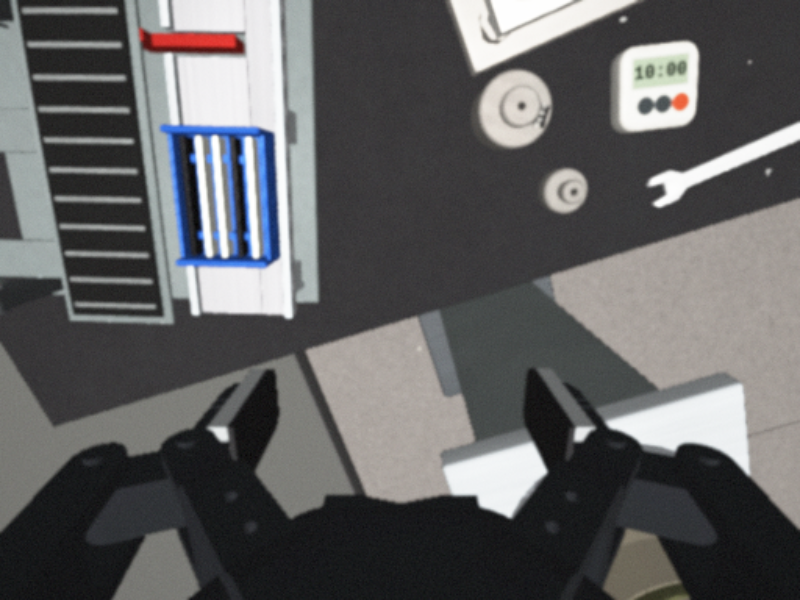

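```bash
python3 - <<'E'
from h import *
d=np.load('side1.npz');cs=(d['K'],d['D'],d['view'])
w=np.load('wrist2.npz');cw=(w['K'],w['D'],w['view'])
L=[(-172,124,76),(-172,54,76),(56,54,76),(56,124,76),(-175,-40,60),(-175,40,60),(20,-10,52)]
uv=np.array([(120,124),(95,195),(550,207),(563,134),(50,332),(80,238),(475,328)],float);uv=(uv+.5)/7-.5+[165,150]
Lw=[(-172,124,76),(-172,54,76),(-175,-40,60),(-175,40,60),(16,-10,61)]
uw=np.array([(73,317),(161,313),(294,318),(191,315),(242,48)])*.64
for l,u,c in [([Lw],[uw],[cw]),([L,Lw],[uv,uw],[cs,cw])]:
    p,r=fit(l,u,c,POSE);print(p,np.round(r.reshape(-1,2),1).tolist())
for u in [(178,265),(275,265),(163,127),(272,130)]:
    q=ray(np.array(u)*.64,89,*cw)-[p[0],p[1],0];c,s=np.cos(p[2]),np.sin(p[2]);print((c*q[0]+s*q[1]).round(),(-s*q[0]+c*q[1]).round())
E
```

```text
[ 5.47330401e+02  1.99991860e+02 -3.63239201e-01] [[-0.1, -3.2], [1.5, 2.1], [-1.1, 0.5], [0.6, -0.6], [-0.5, 0.0]]
[ 5.47811092e+02  2.00392651e+02 -3.60437016e-01] [[-1.0, -0.7], [-1.5, -0.1], [0.9, 1.4], [0.7, 0.9], [-1.4, 0.1], [-0.7, -0.0], [-1.1, 0.4], [-0.2, -3.2], [1.4, 2.0], [-1.1, 0.2], [0.6, -0.7], [-1.1, -0.4]]
-129.0 32.0
-126.0 -36.0
-38.0 32.0
-38.0 -38.0
```

Request:
{"op": "drive_tool", "data": {
  "series": "-0.08 -1 0 0 0 0.07 1; -0.08 -1 0.2 0 0 0.07 1; -0.08 -1 0.4 0 0 0.07 1; -0.08 -1 0.4 0 0 0.07 1;-0.08 -1 0.4 0 0 0.07 1"
}}

```text
time_s: 4.35
eef_pos: [406.9, 247.6, 183.3]
ee_rot: [0.001, 0.985, -0.174, 0.0]
force: [0.4, 0.5, -0.0]
grip_width: 1.0
```

Request:
{"op": "drive_tool", "data": {
  "series": "0 -0.4 0 0 0 0 1; 0 -0.4 0 0 0 0 1; 0 -0.4 0 0 0 0 1;0 -0.4 0 0 0 0 1"
}}

```text
time_s: 4.75
eef_pos: [423.4, 291.8, 184.1]
ee_rot: [0.001, 0.985, -0.175, 0.001]
force: [-0.1, -0.2, 0.2]
grip_width: 1.0
```

```bash
python3 - <<'E'
from rig import telemetry, eyes, nets
import numpy as np,cv2
s=telemetry.sense();print(s['eef_pos'].round(1) if hasattr(s['eef_pos'],'round') else s['eef_pos'],s['ee_rot'],s['joints'])
for n in ['wrist','side','scene']:
    p=eyes.capture(n)
    np.savez(f'{n}3.npz',frame=p['frame'],K=[p['fx'],p['fy'],p['cx'],p['cy']],D=p['D'],view=p['view'])
w=np.load('wrist3.npz');cv2.imwrite('pics/wrist3.png',cv2.resize(w['frame'][:,:,::-1],(800,600)))
E
```

```text
[423.4 291.8 184.1] [ 7.62507312e-04  9.84647547e-01 -1.74551175e-01  7.17272537e-04] [ 3.76236885e-01  3.31475747e-01  1.60043721e+00 -2.19237545e-03
  1.20925807e+00  2.29870830e+00]
```

View pics/wrist3.png

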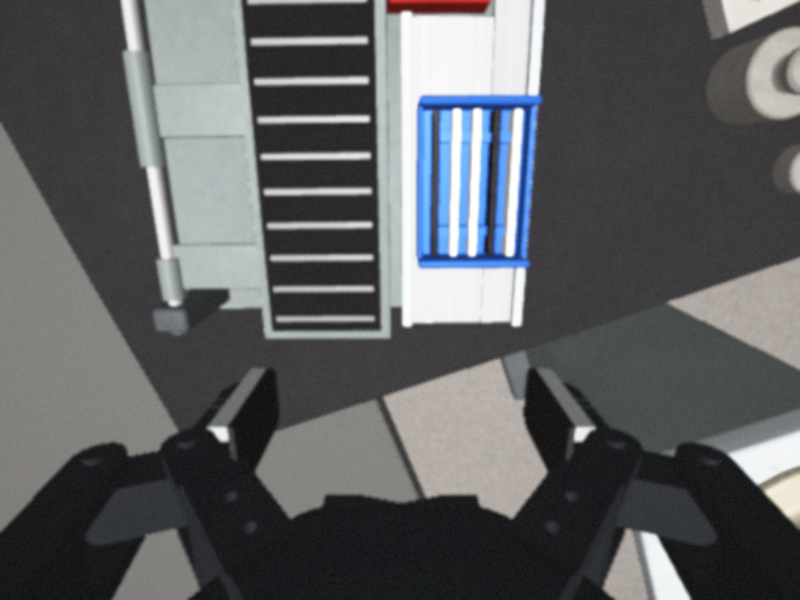

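```bash
python3 - <<'E'
from h import *
d=np.load('side1.npz');cs=(d['K'],d['D'],d['view'])
w=np.load('wrist3.npz');cw=(w['K'],w['D'],w['view'])
L=[(-172,124,76),(-172,54,76),(56,54,76),(56,124,76),(-175,-40,60),(-175,40,60),(20,-10,52)]
uv=np.array([(120,124),(95,195),(550,207),(563,134),(50,332),(80,238),(475,328)],float);uv=(uv+.5)/7-.5+[165,150]
Lw=[(-172,124,76),(-172,54,76),(-175,-40,60),(-175,40,60),(16,-10,60)]
uw=np.array([(271,328),(381,328),(522,326),(403,326),(490,11)])*.64
for l,u,c in [([Lw],[uw],[cw]),([L,Lw],[uv,uw],[cs,cw])]:
    p,r=fit(l,u,c,POSE);print(p,np.round(r.reshape(-1,2),1).tolist())
    for u in [(419,265),(527,265),(420,98),(540,98)]:
        q=ray(np.array(u)*.64,92,*cw)-[p[0],p[1],0];c_,s=np.cos(p[2]),np.sin(p[2]);print((c_*q[0]+s*q[1]).round(),(-s*q[0]+c_*q[1]).round())
    T=np.array([423.4,291.8])-p[:2];print('tcp in chute',c_*T[0]+s*T[1],-s*T[0]+c_*T[1])
print('tcp px',proj(np.array([[423.4,291.8,184.1],[423.4,291.8,197.]]),*cw)/.64)
# fingertips at chute-dir +-
E
```

```text
[ 5.48373166e+02  2.02667794e+02 -3.49231390e-01] [[0.3, 1.7], [-0.2, 1.5], [-1.1, -0.3], [-0.3, -0.1], [1.2, -5.1]]
-126.0 31.0
-126.0 -31.0
-38.0 31.0
-38.0 -31.0
tcp in chute -147.9281590746614 40.98904919463361
[ 5.48985066e+02  2.02774905e+02 -3.47477741e-01] [[-1.4, -0.7], [-1.6, -0.1], [0.8, 0.8], [0.4, 0.3], [-1.1, 0.1], [-0.7, -0.1], [-0.8, -0.1], [0.3, 1.4], [-0.2, 1.1], [-1.0, -0.9], [-0.3, -0.5], [0.8, -5.9]]
-126.0 31.0
-127.0 -31.0
-39.0 31.0
-39.0 -31.0
tcp in chute -148.39490669940625 40.93932106609257
tcp px [[401.74405083 374.2091443 ]
 [401.90103151 391.33265745]]
```

Request:
{"op": "drive_tool", "data": {
  "series": "0 0 0.4 0 0 0 1; 0 0 0.8 0 0 0 1; 0 0 0.82 0 0 0 1; 0 0 0.82 0 0 0 1;0 0 0.82 0 0 0 1"
}}

```text
time_s: 5.4
eef_pos: [424.8, 292.2, 87.9]
ee_rot: [-0.0, 0.985, -0.175, 0.002]
force: [-0.4, 0.4, 0.3]
grip_width: 1.002
```

Request:
{"op": "drive_tool", "data": {
  "series": "0 0 0.04 0 0 0 1; 0 0 0.08 0 0 0 1; 0 0 0.08 0 0 0 1;0 0 0.08 0 0 0 1"
}}

```text
time_s: 5.8
eef_pos: [424.9, 292.2, 78.4]
ee_rot: [-0.0, 0.985, -0.175, 0.002]
force: [-0.0, 0.3, -0.1]
grip_width: 0.995
```

Request:
{"op": "drive_tool", "data": {
  "series": "0 0 0.03 0 0 0 1; 0 0 0.04 0 0 0 1; 0 0 0.04 0 0 0 1;0 0 0.04 0 0 0 1"
}}

```text
time_s: 6.2
eef_pos: [424.9, 292.2, 73.6]
ee_rot: [-0.0, 0.985, -0.175, 0.002]
force: [-1.0, -0.3, -0.9]
grip_width: 0.999
```

```bash
python3 - <<'E'
from rig import telemetry, eyes
import numpy as np,cv2
s=telemetry.sense();print(s['eef_pos'],s['force'],s['wrist_torque'])
im=[]
for n in ['side','scene','wrist']:
    p=eyes.capture(n);np.savez(f'{n}4.npz',frame=p['frame'],K=[p['fx'],p['fy'],p['cx'],p['cy']],D=p['D'],view=p['view'])
    f=p['frame'][:,:,::-1]
    im.append(cv2.resize(f[150:222,165:261] if n=='side' else f[165:237,165:261] if n=='scene' else f,(400,300),interpolation=cv2.INTER_CUBIC))
cv2.imwrite('pics/m4.png',np.vstack([np.hstack(im[:2]),np.hstack([im[2],im[2]*0])]))
E
```

```text
[424.86627034 292.22158943  73.5895514 ] [-0.99044903 -0.32898482 -0.89495433] [0.0424945  0.06443515 0.02486161]
```

View pics/m4.png

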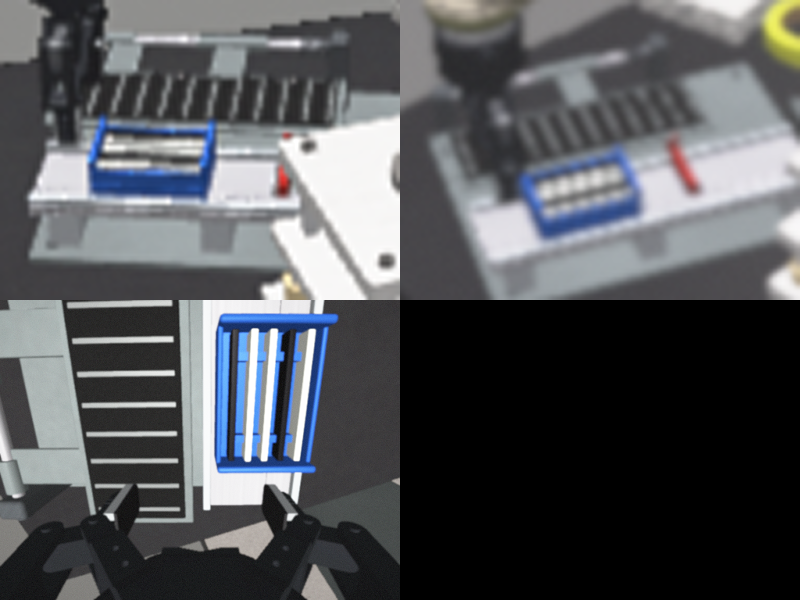

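The fingers are in place: one over the treadle's entry end, the other behind the rack, and no contact yet. The gate is still up. I'll feel my way down.

Request:
{"op": "drive_tool", "data": {
  "series": "0 0 0.03 0 0 0 1; 0 0 0.06 0 0 0 1; 0 0 0.06 0 0 0 1;0 0 0.06 0 0 0 1"
}}

```text
time_s: 6.75
eef_pos: [424.9, 292.2, 66.3]
ee_rot: [-0.0, 0.985, -0.175, 0.002]
force: [-0.3, -0.0, -0.8]
grip_width: 0.999
```

Request:
{"op": "drive_tool", "data": {
  "series": "0 0 0.03 0 0 0 1; 0 0 0.04 0 0 0 1; 0 0 0.04 0 0 0 1;0 0 0.04 0 0 0 1"
}}

```text
time_s: 7.15
eef_pos: [425.1, 292.3, 61.7]
ee_rot: [-0.0, 0.985, -0.175, 0.002]
force: [-0.2, -0.8, 2.5]
grip_width: 1.0
```

Request:
{"op": "drive_tool", "data": {
  "series": "0 0 0.02 0 0 0 1; 0 0 0.03 0 0 0 1; 0 0 0.03 0 0 0 1;0 0 0.03 0 0 0 1"
}}

```text
time_s: 7.55
eef_pos: [425.1, 292.3, 58.1]
ee_rot: [-0.0, 0.985, -0.175, 0.002]
force: [-0.5, -0.7, 3.1]
grip_width: 1.001
```

Request:
{"op": "drive_tool", "data": {
  "series": "0 0 0.03 0 0 0 1; 0 0 0.045 0 0 0 1; 0 0 0.045 0 0 0 1;0 0 0.045 0 0 0 1"
}}

```text
time_s: 7.95
eef_pos: [425.3, 292.4, 52.8]
ee_rot: [-0.001, 0.985, -0.175, 0.003]
force: [0.4, 1.2, 2.9]
grip_width: 0.999
```

```bash
python3 - <<'E'
from rig import telemetry, eyes
import numpy as np,cv2
s=telemetry.sense();print(s['eef_pos'],s['force'],s['wrist_torque'])
im=[]
for n in ['side','scene']:
    p=eyes.capture(n);np.savez(f'{n}5.npz',frame=p['frame'],K=[p['fx'],p['fy'],p['cx'],p['cy']],D=p['D'],view=p['view'])
    f=p['frame'][:,:,::-1]
    im.append(cv2.resize(f[150:222,165:261] if n=='side' else f[165:237,165:261],(400,300),interpolation=cv2.INTER_CUBIC))
cv2.imwrite('pics/m5.png',np.hstack(im))
E
```

```text
[425.26885146 292.39015335  52.75827806] [0.41133894 1.20022749 2.90251317] [ 0.30166146 -0.10030394  0.02380844]
```

View pics/m5.png

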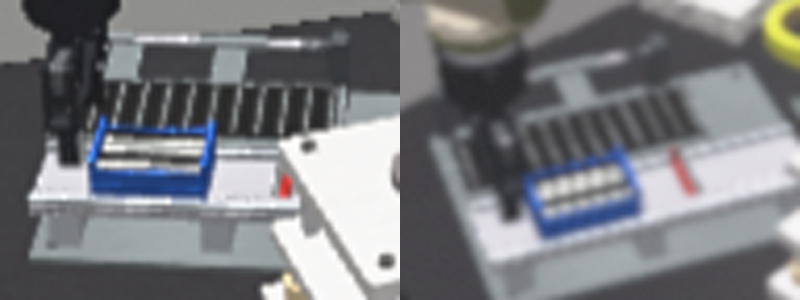

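Request:
{"op": "drive_tool", "data": {
  "series": "0.06 0 0 0 0 0 1; 0.12 0 0 0 0 0 1; 0.18 0 0.001 0 0 0 1; 0.24 0 0.001 0 0 0 1; 0.3 0 0.002 0 0 0 1; 0.36 0 0.002 0 0 0 1; 0.36 0 0.002 0 0 0 1"
}}

```text
time_s: 8.75
eef_pos: [466.9, 276.9, 52.7]
ee_rot: [-0.0, 0.985, -0.175, 0.003]
force: [1.1, -2.0, 3.8]
grip_width: 1.003
```

Request:
{"op": "drive_tool", "data": {
  "series": "0.08 0 0 0 0 0 1; 0.16 0 0.001 0 0 0 1; 0.24 0 0.002 0 0 0 1; 0.32 0 0.002 0 0 0 1; 0.4 0 0.003 0 0 0 1; 0.48 0 0.003 0 0 0 1; 0.56 0 0.004 0 0 0 1; 0.64 0 0.004 0 0 0 1; 0.72 0 0.005 0 0 0 1; 0.8 0 0.005 0 0 0 1; 0.88 0 0.006 0 0 0 1; 0.88 0 0.006 0 0 0 1"
}}

```text
time_s: 9.95
eef_pos: [567.8, 239.7, 52.8]
ee_rot: [-0.001, 0.984, -0.176, 0.004]
force: [1.4, -1.4, 2.7]
grip_width: 0.998
```

```bash
python3 - <<'E'
from rig import telemetry, eyes
import numpy as np,cv2
s=telemetry.sense();print(s['eef_pos'],s['force'],s['wrist_torque'])
T=np.array(s['eef_pos'][:2])-[549,203];c,n_=np.cos(-.348),np.sin(-.348);print('tcp chute',c*T[0]+n_*T[1],-n_*T[0]+c*T[1])
im=[]
for n in ['wrist','scene']:
    p=eyes.capture(n);np.savez(f'{n}6.npz',frame=p['frame'],K=[p['fx'],p['fy'],p['cx'],p['cy']],D=p['D'],view=p['view'])
    f=p['frame'][:,:,::-1]
    im.append(cv2.resize(f if n=='wrist' else f[165:237,180:276],(400,300),interpolation=cv2.INTER_CUBIC))
cv2.imwrite('pics/m6.png',np.hstack(im))
E
```

```text
[567.83633856 239.73207213  52.84172247] [ 1.40797158 -1.37140033  2.72133991] [-0.10091728 -0.34707416 -0.1454063 ]
tcp chute 5.180913295098442 40.95376552512689
```

View pics/m6.png

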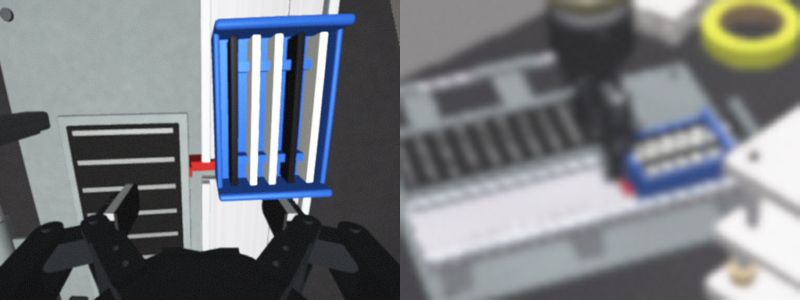

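The rack is over the sunk gate with its rear at about chute x = 16 mm, and the finger is still on it. I'll go on slowly to the end stop.

Request:
{"op": "drive_tool", "data": {
  "series": "0.05 0 0 0 0 0 1; 0.1 0 0.001 0 0 0 1; 0.14 0 0.001 0 0 0 1; 0.16 0 0.001 0 0 0 1; 0.16 0 0.001 0 0 0 1"
}}

```text
time_s: 10.55
eef_pos: [585.4, 233.4, 53.0]
ee_rot: [-0.001, 0.984, -0.176, 0.004]
force: [-2.5, -0.1, 3.8]
grip_width: 0.999
```

Request:
{"op": "drive_tool", "data": {
  "series": "0.02 0 0 0 0 0 1; 0.03 0 0 0 0 0 1; 0.03 0 0 0 0 0 1"
}}

```text
time_s: 10.85
eef_pos: [585.7, 233.4, 52.9]
ee_rot: [-0.0, 0.984, -0.176, 0.0]
force: [-20.4, 5.4, 13.0]
grip_width: 1.0
```

Request:
{"op": "drive_tool", "data": {
  "series": "-0.02 0 0 0 0 0 1; -0.04 0 0 0 0 0 1; -0.05 0 0 0 0 0 1; -0.05 0 0 0 0 0 1"
}}

```text
time_s: 11.25
eef_pos: [580.6, 235.4, 53.1]
ee_rot: [-0.001, 0.984, -0.176, 0.001]
force: [1.8, 0.0, 4.0]
grip_width: 0.997
```

```bash
python3 - <<'E'
from rig import telemetry, eyes
import numpy as np,cv2
s=telemetry.sense();print(s['eef_pos'],s['force'])
im=[]
for n in ['wrist','scene']:
    p=eyes.capture(n);np.savez(f'{n}7.npz',frame=p['frame'],K=[p['fx'],p['fy'],p['cx'],p['cy']],D=p['D'],view=p['view'])
    f=p['frame'][:,:,::-1]
    im.append(cv2.resize(f if n=='wrist' else f[165:237,180:276],(400,300),interpolation=cv2.INTER_CUBIC))
cv2.imwrite('pics/m7.png',np.hstack(im))
E
```

```text
[580.63262517 235.3508604   53.13197413] [1.81914531 0.0316505  4.03514705]
```

View pics/m7.png

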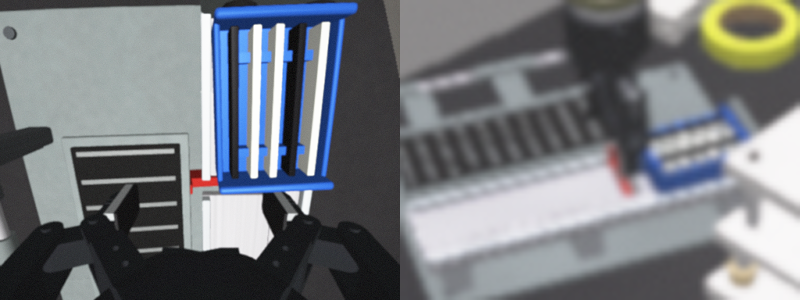

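```bash
python3 - <<'E'
from h import *
w=np.load('wrist7.npz');cw=(w['K'],w['D'],w['view']);p=(549,203,-.348);c,s=np.cos(p[2]),np.sin(p[2])
for u in [(219,191),(332,188),(216,7),(357,3)]:
    q=ray(np.array(u)*1.28,92,*cw)-[p[0],p[1],0];print((c*q[0]+s*q[1]).round(1),(-s*q[0]+c*q[1]).round(1))
E
```

```text
36.0 31.2
37.2 -31.7
125.0 34.0
127.0 -28.2
```

Measured rear is at 36–37 mm and front at 125–127 mm, so the rack is at the stop with only a slight yaw. Now I'll release straight up.

Request:
{"op": "drive_tool", "data": {
  "series": "0 0 -0.08 0 0 0 1; 0 0 -0.18 0 0 0 1; 0 0 -0.35 0 0 0 1; 0 0 -0.6 0 0 0 1; 0 0 -0.9 0 0 0 1; 0 0 -1 0 0 0 1; 0 0 -1 0 0 0 1"
}}

```text
time_s: 12.05
eef_pos: [580.8, 235.4, 175.0]
ee_rot: [-0.001, 0.984, -0.176, 0.002]
force: [-0.1, 0.0, -0.2]
grip_width: 0.999
```

```bash
python3 - <<'E'
from rig import telemetry, eyes
import numpy as np,cv2
s=telemetry.sense();print(s['eef_pos'],s['force'])
im=[]
for n in ['wrist','scene']:
    p=eyes.capture(n);np.savez(f'{n}8.npz',frame=p['frame'],K=[p['fx'],p['fy'],p['cx'],p['cy']],D=p['D'],view=p['view'])
    f=p['frame'][:,:,::-1]
    im.append(cv2.resize(f if n=='wrist' else f[165:237,180:276],(400,300),interpolation=cv2.INTER_CUBIC))
cv2.imwrite('pics/m8.png',np.hstack(im))
E
```

```text
[580.75366846 235.43915396 175.03314095] [-0.1048504   0.03070462 -0.21187256]
```

View pics/m8.png

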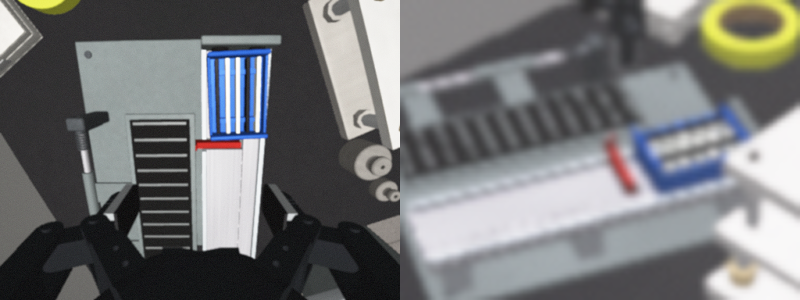

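```bash
python3 - <<'E'
from h import *
w=np.load('wrist8.npz');cw=(w['K'],w['D'],w['view']);p=(549,203,-.348);c,s=np.cos(p[2]),np.sin(p[2])
for u in [(209,138),(268,137),(207,52),(271,50)]:
    q=ray(np.array(u)*1.28,92,*cw)-[p[0],p[1],0];print((c*q[0]+s*q[1]).round(1),(-s*q[0]+c*q[1]).round(1))
from rig import ctrl
print(ctrl.finish_job())
E
```

```text
36.5 32.2
37.3 -33.1
124.5 34.6
126.2 -29.0
the job is handed in; nothing more can be done
None
```

The rack is against the end stop with the gate up behind it. I handed the job in at about 12 s; the hand-in gives no verdict.

One open fingertip pressed the treadle about 10 mm, which I estimate at 0.11 rad. I held that while the other fingertip pushed the rack along the chute until the force jumped to about 20 N. I then backed off 5 mm and lifted straight up to release the treadle.

**Rack position:** the last wrist picture puts the rear face at chute x of about 36–37 mm, where fully home is 36 mm. The front measures 124–126 mm against a nominal 128 mm, a small disagreement that fits the roughly 2 mm calibration and my pixel readings.

**Gate and robot:** the red gate blade stands up behind the rack, and the force on the tool is near zero with the gripper well clear. I judged the gate from the pictures only, since its angle can't be read directly.

**Bystanders:** I saw no contact with them and none looked moved, but I did not measure them again at the end.

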